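# Shut the fittings drawers and the fittings box

### The job

Put the knife maker's bench to bed: with your fingertips, push both open drawers of the green steel unit fully home and push the hinged lid of the wooden fittings box down until it is fully shut. Do not slam anything, and leave the jar, the brass ferrule, the hammer and the file where they are. The three may be shut in any order.

Things in the scene. Friction and masses are not known exactly. Their poses are not given: they have to be found in the camera images.
- unit: Low green steel drawer unit, fixed to the bench: 150 mm deep (x), 220 mm wide (y), 90 mm high. Origin at the centre of its underside; its -x side is the front, where two grey drawers sit side by side. It may stand on the left or on the right of the wooden box and is turned by up to 0.25 rad.
- drawer_left (a joint): The unit's drawer on its +y side. Its joint value is how far the drawer stands open, in m: 0 fully home, growing as it comes out towards the unit's -x; 0.11 at most. It starts 0.025 to 0.065 open, slides with about 2 N of friction and stays where it is left.
- drawer_right (a joint): The unit's drawer on its -y side. Its joint value is how far the drawer stands open, in m: 0 fully home, growing as it comes out towards the unit's -x; 0.11 at most. It starts 0.025 to 0.065 open, slides with about 2 N of friction and stays where it is left.
- drawer_left_front (a point): Point on the outer face of the left drawer's front panel, half-way across and 70 mm above the bench; moves with the drawer; axes as the unit's, so push along +x. The panel is 98 mm wide, from 7 to 83 mm above the bench. A round brass knob, 18 mm across, stands 14 mm out of the face half-way across, 30 mm above the bench (top of the knob at 39 mm).
- drawer_right_front (a point): The same point on the right drawer's front panel, with the same sizes and knob.
- fitbox: Wooden box without its lid, fixed to the bench: 140 mm deep (x), 180 mm wide (y), 80 mm high, walls 7 mm. Origin at the centre of its underside, front at -x. It is turned by up to 0.25 rad.
- lid (a joint): Angle of the pale wooden lid, rad: 0 lies flat on the box (shut), growing as its front edge swings up and back; starts 0.65 to 1.15. The hinge is stiff: the lid stays where it is left, and some 1 to 4 N at the edge moves it down.
- lid_hinge (a point): Middle of the hinge line, along the box's far (+x) rim, 80 mm above the bench, at the lid's underside. The axis is the box's y axis.
- lid_edge (a point): Middle of the lid's free edge, on its outer (upper when shut) face; moves with the lid: 140 mm from the hinge. The lid is a plain board, 140 by 180 mm and 8 mm thick, with no handle. The frame is the lid's: x from the free edge to the hinge, y along the hinge, z out of its outer face. When shut this point is 88 mm above the bench.
- jar: Bystander: amber glass jar, 50 mm across, 60 mm high, standing on the bench in front of the wooden box. Origin at the centre of its underside.
- ferrule: Bystander: brass ring, 40 mm across, 35 mm high, standing on top of the drawer unit near its back. Origin at the centre of its underside.
- hammer: Bystander: hammer lying on the bench to one side of the work, 260 mm long (x, handle to -x), about 80 mm across the head, 26 mm high. Origin under its middle.
- file: Bystander: file with an orange handle lying on the bench to the other side, 220 mm long (x, handle to -x), 24 mm high. Origin under its middle.
Things that resemble listed ones, but are neither listed nor needed, are in the scene too. There is more than one size of the fitbox; the job needs the middle-sized.

How it is judged:
By the outcome, as a careful person would: the job done as asked, in the order asked, and still so for the second after the job is handed in, with the robot touching nothing.
It also fails if it takes over 58 s, if anything falls off the work surface, if the arm or the gripper's body presses on something with over 40 N, if the wrist force passes 120 N, or if a joint passes its speed limit or range.

### The arm

A 6-joint arm with a two-finger parallel gripper is mounted at the origin on the work surface. World frame = base frame: x ahead of the robot, y to its left, z up, the work surface at z = 0. Lengths are in m, angles in degrees, forces in N, time in s.
With the tool pointing down it reaches from about 0.25 to 0.725 m from the base axis. Payload 4 kg.
Tool frame: the origin (TCP) lies midway between the tips of the shut fingers; the grasp point (between the pads) lies 19 mm behind it (arm.tcp_to_grasp is the distance from the TCP to the grasp point, in m); z points along the fingers, y is the line along which they close (so a half turn about z gives the same grasp; the last joint's range is limited). The gripper opens to 85 mm and grips with 20 to 120 N. Pads are 22 mm wide; open, the fingers measure 114 mm over their backs; the gripper's body (76 mm by 85 mm) begins 54 mm behind the grasp point. The pads swing forward as they close: fully open they stand 13 mm farther back than shut.
Start: joints at [-74.083, 13.785, 0.286, 76.501, 0, 90], TCP at [0.137, -0.481, 0.231] pointing down, gripper open.
Joint ranges: [-155.79, 155.79], [-60.16, 107.12], [-62.33, 73.08], [-114, 123.19], [-81.49, 82.49], [-180, 180]. Speed limits (degrees/s): [159.86, 159.86, 180, 180, 180, 180].

### API

Orientations are given as a 3x3 rotation matrix whose columns are the frame's x, y, z axes.
In Python, from workcell import arm, jaws, planner, telemetry, optics gives the robot as it stands. Calls block until the motion is done:
- arm.move_to(position, orientation): joint-space move of the TCP to a pose.
- arm.move_straight(position, rotation=None, rate=0.15, f_stop=None): straight line of the TCP; rotation=None keeps the orientation; rate is the mean speed in m/s. With f_stop (N) it stops when the force on the tool has changed by that much, and returns True; else False.
- arm.move_j(angles): joint-space move.
- jaws.command_gripper(opening, effort=None): opening from 0.0 (shut) to 1.0 (fully open); effort is the grip in N (None keeps the last); returns when the fingers have stopped.
- arm.dwell(seconds).
- planner.solve_ik(position, orientation): joint angles nearest the present ones, or None.
- telemetry.get_obs(): the state.
- optics.snapshot(name): name is "scene" or "top" or "wrist"; returns (picture, depth): 480x640x3 uint8, red, green, blue; 480x640 float32, m along the optical axis (not along the pixel's ray), 0 where there is no reading.
- optics.get_calibration(name): a dict with "fovy" (degrees; the focal length in pixels is half the picture's height over the tangent of half this angle, whatever the lens; pixels are square), "cx", "cy" (the principal point, pixels), "extrinsics" (4x4, takes a point from world to camera coordinates). Camera axes: x right, y down, z forward; pixel columns grow to the right and rows downward; lengths in m; the calibration is good to about 2 mm. A picture is of the moment at which its call begins: read the wrist's pose just before it. get_calibration takes no time and is no camera call; for the wrist camera it gives the pose at the moment of the call.
A pose or a line that the arm cannot do raises arm.MotionError and nothing moves.
- arm.close_job(): hands the job in; it is judged then, once.
The state is a dict: "time_s": time; "joint_pos": joint angles; "joint_vel": joint speeds; "joint_efforts": joint torques, N m; "tcp_pos": TCP position; "eef_rot": TCP orientation; "contact_force": force on the tool from outside, world axes, zero at the start; "wrist_torque": the same for the moment, N m; "width": opening from 0.0 (shut) to 1.0 (fully open); "grasp_force": force on a finger pad.
Only numpy, scipy, OpenCV 4.12 (cv2) and the standard library are available. Lean on these libraries where they do the work, as an engineer would, in place of code of your own. Each camera call takes 0.05 s, during which the arm holds its last target. There are 200 camera calls.

## Working session

There is one attempt and no reset: what is moved stays moved. The work goes in short steps, each a Python script; the robot and the scene stay as the last script left them, time stands still between calls to the robot, and variables do not carry over. Pictures are saved under pics/ and viewed, at most 10 in all, crops included, and the job is handed in when it is done.

```bash
ls; mkdir -p pics
python3 - <<'E'
from workcell import optics,telemetry
import cv2,numpy as np
for n in("scene","top"):
    p,d=optics.snapshot(n); cv2.imwrite(f"pics/{n}0.png",p[:,:,::-1]); np.savez(f"{n}0.npz",p=p,d=d); print(n,optics.get_calibration(n),(d>0).mean())
o=telemetry.get_obs();print(o["time_s"])
E
```

```text
pics
scene {'fovy': 56.4375789427961, 'cx': 314.40254745091255, 'cy': 241.5328162583326, 'extrinsics': array([[ 0.94333982,  0.33177018, -0.0062068 , -0.4490548 ],
       [ 0.27842772, -0.80156722, -0.52912003, -0.09596107],
       [-0.18052142,  0.49741185, -0.84852429,  1.11557973],
       [ 0.        ,  0.        ,  0.        ,  1.        ]])} 0.9960123697916666
top {'fovy': 46.84704021732378, 'cx': 317.91358531242025, 'cy': 233.8909999718636, 'extrinsics': array([[ 1.76322227e-02, -9.99843971e-01,  1.06686933e-03,
         5.23295253e-03],
       [-9.96351254e-01, -1.76597266e-02, -8.35003807e-02,
         4.81112060e-01],
       [ 8.35061928e-02,  4.09320710e-04, -9.96507174e-01,
         1.55495795e+00],
       [ 0.00000000e+00,  0.00000000e+00,  0.00000000e+00,
         1.00000000e+00]])} 0.9959212239583334
0.1
```

View pics/top0.png

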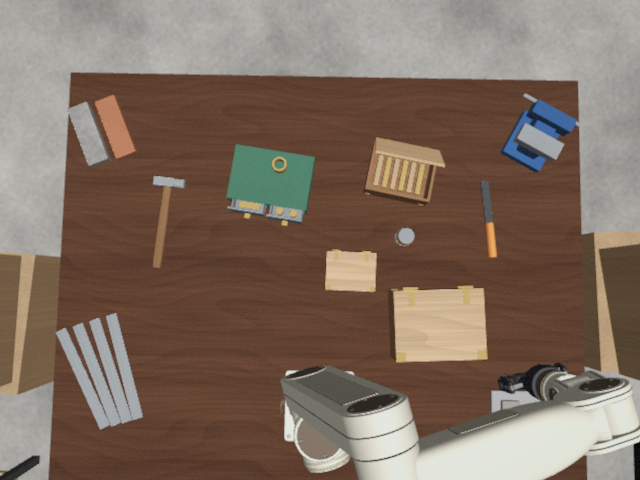

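View pics/scene0.png

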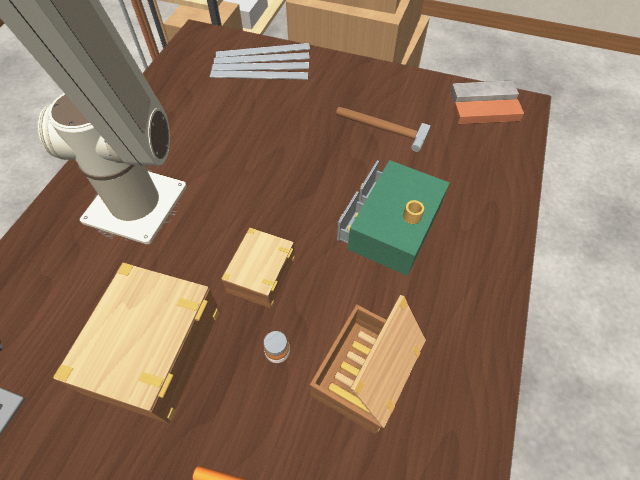

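The top view shows the green unit at about (270,180) with its drawers facing down the picture at (248,205) and (286,213). The open middle-sized box is at (403,170) with its lid at (410,150), and the jar is at (405,237). Two shut boxes, at (350,271) and (440,325), are decoys. The scene view agrees.

```bash
cat > h.py <<'E'
import numpy as np,cv2
from workcell import optics
def cloud(d,c):
    f=240/np.tan(np.radians(c["fovy"]/2)); v,u=np.mgrid[0:480,0:640]
    P=np.stack([(u-c["cx"])/f*d,(v-c["cy"])/f*d,d],-1); E=c["extrinsics"]
    return (P-E[:3,3])@E[:3,:3]
E
python3 - <<'E'
from h import *
C={}
for n in("top","scene"):
    z=np.load(n+"0.npz");p,d=z["p"],z["d"];W=cloud(d,optics.get_calibration(n));hsv=cv2.cvtColor(p,cv2.COLOR_RGB2HSV)
    C[n]=(p,W,hsv)
p,W,hsv=C["top"]
m=cv2.inRange(hsv,(65,80,30),(95,255,255))>0
ab=np.array([1,0,0])
for n in C:
    p,W,hsv=C[n]; m=(cv2.inRange(hsv,(65,80,30),(95,255,255))>0)&(W[...,2]>.08)&(W[...,2]<.1)
    q=W[m]; r=cv2.minAreaRect(q[:,:2].astype(np.float32)*1000); print(n,"unit",r,np.median(q[:,2]))
    b=cv2.boxPoints(r)/1000; print(b.round(4).tolist())
    c=np.mean(b,0); e1=b[1]-b[0];e2=b[2]-b[1]; s=e1 if np.linalg.norm(e1)<np.linalg.norm(e2) else e2
    s=s/np.linalg.norm(s); s=s*np.sign(s[0]); y=np.array([-s[1],s[0]]); print("yaw",np.arctan2(s[1],s[0]))
    L=np.stack([(W[...,:2]-c)@s,(W[...,:2]-c)@y,W[...,2]],-1)
    k=(L[...,0]<-.078)&(L[...,0]>-.19)&(abs(L[...,1])<.12)&(L[...,2]>.05)&(L[...,2]<.1)
    for sg in(1,-1):
        t=L[k&(sg*L[...,1]>0)]; t=t[(t[:,2]>.06)]
        print(sg,len(t),np.percentile(t[:,0],[0,2,5,25,50]).round(4),np.percentile(t[:,1],[1,99]).round(4),t[:,2].max())
    # box region
    k=(abs(W[...,0]-.53)<.16)&(abs(W[...,1]+.18)<.15)
    for lo in np.arange(.01,.26,.01): print(round(lo,2),(k&(W[...,2]>lo)&(W[...,2]<lo+.01)).sum(),end="; ")
    t=W[k&(W[...,2]>.1)]; mu=t.mean(0);u_,s_,v=np.linalg.svd(t-mu,full_matrices=False); print("\nlid",mu,v[2],s_/len(t)**.5, t[:,2].max(),t[t[:,2].argsort()[-5:]])
    t=W[k&(W[...,2]>.07)&(W[...,2]<.088)];print("rim",cv2.minAreaRect(t[:,:2].astype(np.float32)*1000))
    t=W[k&(W[...,2]>.05)];r=cv2.minAreaRect(t[:,:2].astype(np.float32)*1000);print("all",r,cv2.boxPoints(r).tolist())
E
```

```text
top unit ((630.0590209960938, 146.626708984375), (217.57290649414062, 150.13250732421875), 81.4046859741211) 0.09079760106011342
[[0.5396000146865845, 0.0502999983727932], [0.6880000233650208, 0.027799999341368675], [0.7204999923706055, 0.24300000071525574], [0.5720999836921692, 0.2653999924659729]]
yaw -0.1500166
1 111 [-0.1037 -0.1033 -0.1032 -0.1025 -0.101 ] [0.007  0.1033] 0.09184092857444084
-1 107 [-0.1068 -0.1063 -0.1061 -0.1057 -0.104 ] [-0.1019 -0.0056] 0.09405550282047093
0.01 348; 0.02 733; 0.03 244; 0.04 80; 0.05 174; 0.06 881; 0.07 452; 0.08 167; 0.09 0; 0.1 0; 0.11 0; 0.12 0; 0.13 2; 0.14 15; 0.15 29; 0.16 36; 0.17 58; 0.18 56; 0.19 95; 0.2 236; 0.21 17; 0.22 0; 0.23 0; 0.24 0; 0.25 0; 
lid [ 0.67094531 -0.22841337  0.19111373] [-0.83201082  0.16196261 -0.53059035] [0.05104702 0.01909655 0.00217712] 0.21571757482615173 [[ 0.6636761  -0.21033893  0.21223037]
 [ 0.68036799 -0.13948926  0.21226554]
 [ 0.6800568  -0.13183015  0.2129965 ]
 [ 0.66984384 -0.16444201  0.21529451]
 [ 0.66063859 -0.2274117   0.21571757]]
rim ((521.839111328125, -166.68511962890625), (189.95645141
[... 1041 characters left out ...]
; 
lid [ 0.67214642 -0.24321421  0.18471636] [ 0.84457955 -0.16814367  0.50834347] [0.04992418 0.02012978 0.00168644] 0.20948712396886746 [[ 0.65203667 -0.27754448  0.20867273]
 [ 0.67256722 -0.17913581  0.20869429]
 [ 0.67350517 -0.1696206   0.20880433]
 [ 0.65086105 -0.28446698  0.20896067]
 [ 0.66505403 -0.21438094  0.20948712]]
rim ((535.950439453125, -177.94522094726562), (187.64334106445312, 386.8418884277344), 68.51087951660156)
all ((529.9008178710938, -173.74435424804688), (194.6794891357422, 402.99169921875), 68.0346908569336) [[306.6219787597656, -188.64971923828125], [680.3607177734375, -339.3868103027344], [753.1796875, -158.8389892578125], [379.44091796875, -8.101898193359375]]
```

```bash
cat >> h.py <<'E'
def frame(yaw,t=0,flip=1):
    c,s=np.cos(yaw),np.sin(yaw); X=np.array([c,s,0]);Y=np.array([-s,c,0]);Z=np.array([0,0,1.])
    z=np.sin(t)*X-np.cos(t)*Z; y=-Y*flip; return np.stack([np.cross(y,z),y,z],1)
E
python3 - <<'E'
from h import *
from workcell import planner,telemetry
print(telemetry.get_obs()["eef_rot"].tolist() if hasattr(telemetry.get_obs()["eef_rot"],'tolist') else telemetry.get_obs()["eef_rot"])
yaw=-.194;c,s=np.cos(yaw),np.sin(yaw);O=np.array([.666,-.22])
for n in("top","scene"):
    z=np.load(n+"0.npz");W=cloud(z["d"],optics.get_calibration(n));D=W[...,:2]-O
    L=np.stack([D@[c,s],D@[-s,c],W[...,2]],-1)
    k=(abs(L[...,0])<.12)&(abs(L[...,1])<.13)
    for lo,hi in((.01,.09),(.07,.09),(.12,.25)):
        t=L[k&(L[...,2]>lo)&(L[...,2]<hi)]
        print(n,lo,len(t),"x",np.percentile(t[:,0],[.5,2,50,98,99.5]).round(4),"y",np.percentile(t[:,1],[.5,2,50,98,99.5]).round(4))
    t=L[k&(L[...,2]>.12)]; A=np.polyfit(t[:,2],t[:,0],1); print("lid x=%.4f*z+%.4f -> x at .08: %.4f, slope deg"%(*A,np.polyval(A,.08)),np.arctan2(1,-A[0]))
    # face facing camera? outer colour check
H=np.array([.735,-.234])
for t in(0,10,15,20,25):
  for fl in(1,-1):
    R=frame(yaw,np.radians(t),fl); r=[]
    for x,zz in((-.03,.19),(-.05,.30),(-.11,.088)):
        P=[*(H+x*np.array([c,s])),zz]; q=planner.solve_ik(P,R); r.append(None if q is None else np.round(q,0).tolist())
    print(t,fl,r)
for yo in(-.0535,.0535):
  for fl in(1,-1):
    cu,su=np.cos(-.149),np.sin(-.149)
    for x in(-.14,-.086):
        q=planner.solve_ik([.630+x*cu-yo*su,.1445+x*su+yo*cu,.055],frame(-.149,0,fl)); print(yo,fl,None if q is None else np.round(q,0))
E
```

```text
[[0.9616610776368031, 0.27424020892638873, -0.0005287404212452341], [0.2742407183965658, -0.9616593701267878, 0.0018122418947618235], [-1.1478584610627558e-05, -0.001887764646422826, -0.9999982181048533]]
top 0.01 2063 x [-0.082  -0.0812 -0.0269  0.0411  0.0664] y [-0.0847 -0.0826 -0.0003  0.0948  0.0952]
top 0.07 451 x [-0.0816 -0.0812 -0.0643  0.0653  0.0666] y [-0.0853 -0.0847  0.012   0.0947  0.095 ]
top 0.12 855 x [-0.0074 -0.0069  0.0148  0.0462  0.0472] y [-0.0832 -0.0807  0.0054  0.0918  0.0943]
lid x=-0.5891*z+0.1190 -> x at .08: 0.0719, slope deg 1.0384154905180154
scene 0.01 3390 x [-0.0802 -0.0793 -0.0387  0.0644  0.0654] y [-0.09   -0.0898 -0.0324  0.0864  0.0896]
scene 0.07 1088 x [-0.0805 -0.0801 -0.0499  0.0653  0.0657] y [-0.0899 -0.0897 -0.0463  0.089   0.0902]
scene 0.12 3678 x [-0.007  -0.0061  0.0184  0.0457  0.0469] y [-0.0896 -0.0885 -0.0086  0.0851  0.0885]
lid x=-0.5716*z+0.1161 -> x at .08: 0.0703, slope deg 1.0514971866972098
0 1 [[-18.0, 45.0, 45.0, 90.0, 0.0, 173.0], [-18.0, 45.0, 60.0, 106.0, 0.0, 173.0], [-19.0, 37.0, 15.0, 68.0, 0.0, 172.0]]
0 -1 [[-18
[... 728 characters left out ...]
[-19.0, 28.0, 10.0, 53.0, 3.0, -7.0], [-19.0, 23.0, 20.0, 67.0, 3.0, -8.0], [-20.0, 24.0, -11.0, 35.0, 3.0, -9.0]]
25 1 [[-19.0, 24.0, 3.0, 44.0, 3.0, 173.0], [-20.0, 19.0, 12.0, 58.0, 4.0, 172.0], [-21.0, 22.0, -17.0, 26.0, 4.0, 171.0]]
25 -1 [[-19.0, 24.0, 3.0, 44.0, 3.0, -7.0], [-20.0, 19.0, 12.0, 58.0, 4.0, -8.0], [-21.0, 22.0, -17.0, 26.0, 4.0, -9.0]]
-0.0535 1 [  13.   22.  -16.   51.    0. -158.]
-0.0535 1 [  11.   27.   -9.   55.    0. -160.]
-0.0535 -1 [ 13.  22. -16.  51.   0.  22.]
-0.0535 -1 [11. 27. -9. 55.  0. 20.]
0.0535 1 [  24.   27.   -9.   54.    0. -148.]
0.0535 1 [  21.   31.   -1.   58.    0. -151.]
0.0535 -1 [24. 27. -9. 54.  0. 32.]
0.0535 -1 [21. 31. -1. 58.  0. 29.]
```

```bash
cat >> h.py <<'E'
def lidpose(a,r=.125,off=0,t=np.radians(15),h=.011,H=np.array([.726,-.230]),yaw=-.194):
    x=-r*np.cos(a)+(.008+off)*np.sin(a)+h*np.cos(t); z=.08+r*np.sin(a)+(.008+off)*np.cos(a)+h*np.sin(t)
    return np.array([H[0]+x*np.cos(yaw),H[1]+x*np.sin(yaw),z])
E
python3 - <<'E'
from h import *
from workcell import arm,jaws,telemetry
R=frame(-.194,np.radians(15)); fz=lambda:np.round(telemetry.get_obs()["contact_force"],1)
T=lambda:telemetry.get_obs()["time_s"]
jaws.command_gripper(0.0)
p0=lidpose(1.045,off=.010)
arm.move_to(p0-.11*R[:,2],R); print("pre",T(),p0,fz())
hit=arm.move_straight(p0,rate=.1,f_stop=4); print("in",hit,T(),fz())
if not hit:
    for a in np.append(np.arange(.95,.06,-.1),[.05,0,-.05,-.08]):
        hit=arm.move_straight(lidpose(a),rate=.06 if a>.1 else .03,f_stop=12 if a>.1 else 8)
        o=telemetry.get_obs(); print(round(a,2),hit,np.round(o["tcp_pos"],4),fz())
        if hit: break
p,d=optics.snapshot("scene");cv2.imwrite("pics/s1.png",p[:,:,::-1]);print(T())
E
```

```text
pre 2.975 [ 0.69014161 -0.22295487  0.19999681] [-0.8 -0.9  0.2]
in False 4.225 [ 0.3  0.4 -0.4]
0.95 False [ 0.6714 -0.2193  0.1896] [-0.1  0.6  0.2]
0.85 False [ 0.6611 -0.2172  0.1817] [-0.3  0.   0.6]
0.75 False [ 0.6517 -0.2154  0.1734] [-0.2 -0.3  0.4]
0.65 False [ 0.6431 -0.2136  0.1644] [-0.3 -0.3  0.3]
0.55 False [ 0.6355 -0.2121  0.1545] [0.1 0.4 0. ]
0.45 False [ 0.6288 -0.2108  0.1438] [ 0.3  1.  -0.7]
0.35 False [ 0.6231 -0.2097  0.1323] [-0.3  0.7  0.1]
0.25 False [ 0.6187 -0.2088  0.1206] [ 0.1 -0.4 -0.6]
0.15 False [ 0.6156 -0.2082  0.1085] [ 0.2 -0.   0.2]
0.05 False [ 0.6139 -0.2079  0.0966] [ 0.5  1.3 -0.9]
0.0 False [ 0.6137 -0.2079  0.0906] [-0.1  0.3  1.8]
-0.05 True [ 0.6138 -0.208   0.0903] [-1.9  0.1  6.2]
8.7917
```

View pics/s1.png

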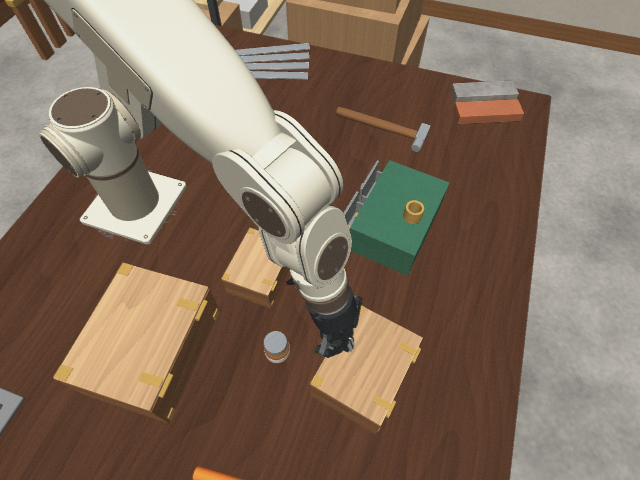

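The lid lies flat at (370,360). Now I'll back off and shut the drawers.

Run:
```python
from h import *
from workcell import arm,jaws,telemetry
yaw=-.149;c,s=np.cos(yaw),np.sin(yaw);R=frame(yaw)
P=lambda x,y,z:np.array([.630+x*c-y*s,.1445+x*s+y*c,z])
def st(m):
    o=telemetry.get_obs();D=np.array(o["tcp_pos"])[:2]-[.630,.1445];print(m,round(o["time_s"],2),"local x %.4f y %.4f"%(D@[c,s],D@[-s,c]),np.round(o["contact_force"],1))
p=np.array(telemetry.get_obs()["tcp_pos"]); arm.move_straight(p+[-.02,0,.15],rate=.15); st("up")
for y in(-.0535,.0535):
    arm.move_to(P(-.15,y,.2),R)
    if arm.move_straight(P(-.15,y,.056),rate=.12,f_stop=5): st("BLOCKED"); break
    print(arm.move_straight(P(-.122,y,.056),rate=.06,f_stop=5)); st("near")
    print(arm.move_straight(P(-.05,y,.056),rate=.025,f_stop=9)); st("push")
    print(arm.move_straight(P(-.05,y,.056),rate=.02,f_stop=9)); st("again")
    arm.move_straight(P(-.15,y,.056),rate=.1); arm.move_straight(P(-.15,y,.2),rate=.15); st("out")
arm.move_to([.25,-.35,.3],frame(-.9))
for n in("top","scene"):
    p,d=optics.snapshot(n);cv2.imwrite(f"pics/{n}2.png",p[:,:,::-1]);np.savez(n+"2.npz",p=p,d=d)
st("end")
for n in("top","scene"):
    W=cloud(np.load(n+"2.npz")["d"],optics.get_calibration(n))
    D=W[...,:2]-[.630,.1445];x,y=D@[c,s],D@[-s,c]
    for sg in(1,-1):
        k=(x<-.06)&(x>-.16)&(sg*y>.01)&(sg*y<.1)&(W[...,2]>.06)&(W[...,2]<.1); print(n,"drawer",sg,np.percentile(x[k],[2,5]).round(4))
    yb=-.194;D=W[...,:2]-[.657,-.218];x,y=D@[np.cos(yb),np.sin(yb)],D@[-np.sin(yb),np.cos(yb)]
    for lo,hi in((-.06,-.03),(-.02,.02),(.03,.055)):
        k=(x>lo)&(x<hi)&(abs(y)<.07); print("lid z",np.median(W[...,2][k]).round(4),end=" ")
    print()
```

```text
up 9.96 local x 0.0159 y -0.3537 [-0.1 -0.4  0.2]
False
near 16.64 local x -0.1221 y -0.0537 [ 0.2 -0.4 -0.1]
True
push 18.17 local x -0.0876 y -0.0536 [-0.2 -0.  -0.5]
True
again 18.75 local x -0.0878 y -0.0537 [ 0.   0.8 -0. ]
out 20.62 local x -0.1505 y -0.0538 [-0.4 -0.8 -0. ]
False
near 23.1 local x -0.1220 y 0.0533 [-0.3  0.2 -0.1]
True
push 24.62 local x -0.0877 y 0.0533 [0.7 0.6 0.1]
True
again 25.2 local x -0.0880 y 0.0530 [-0.4 -0.4  0.5]
out 27.07 local x -0.1504 y 0.0531 [ 0.5 -0.  -0.7]
end 31.83 local x -0.3023 y -0.5453 [-0.1  0.5  0.3]
top drawer 1 [-0.0754 -0.0752]
top drawer -1 [-0.0749 -0.0747]
lid z 0.0887 lid z 0.0888 lid z 0.0889 
scene drawer 1 [-0.0739 -0.0735]
scene drawer -1 [-0.0738 -0.0737]
lid z 0.0886 lid z 0.0886 lid z 0.0887
```

View pics/scene2.png

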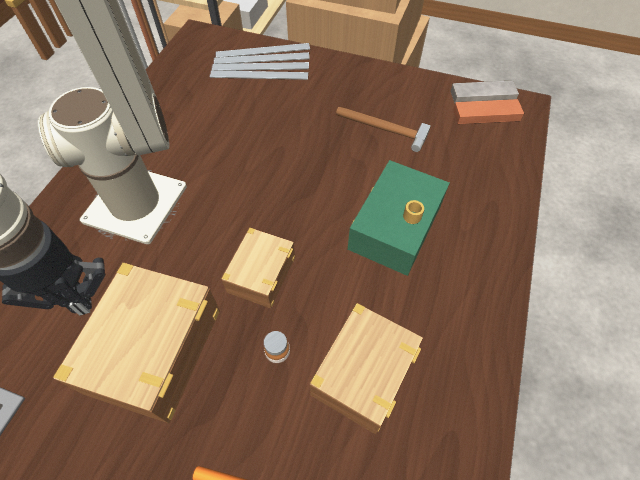

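The scene view shows the lid flat on the box at (368,365) and both drawers flush with the front of the unit at (365,205). The jar at (277,347), the ferrule at (414,211), the hammer and the file haven't moved, and the arm is clear.

```bash
python3 -c "
from workcell import arm
print(arm.close_job())"
```

```text
the job is handed in; nothing more can be done
None
```

The job is handed in at about 32 s: both drawers are fully home, the lid is shut flat, and the jar, ferrule, hammer and file look unmoved in the final picture.

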